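# Snap the core bar into the tile mould's spring clips

## Task

Take the longer of the two core bars from the rack and fit it into the tile mould on the vibrating table: lay it between the locating pins and press it straight down so that its chamfered ends spread the two spring clips, until both clips have snapped back over its ends and it lies flat and fully home on the mould. Press gently: the mould's springy mounts must not be pushed down more than about 10 mm (some 20 N). Then let go; leave the shorter bar, the mixing cup and the pigment jar where they are.

Things in the scene. Friction and masses are not known exactly. Their poses are not given: they have to be found in the camera images.
- long_bar: aluminium core bar to be fitted, 156 mm long (y), 24 mm wide (x), 14 mm thick; the lower edges of both ends are chamfered, 8 mm inward over the lower 12.5 mm. Origin: centre of its flat underside, z up. Below it a fin 10 mm wide, 76 mm long, 8 mm deep, for which the mould's cavity has ample room. About 0.2 kg. The same after a half turn
- short_bar: bystander: the same kind of bar, but only 122 mm long, too short for the clips; same origin, axes and grip. Lies parallel to the long bar, about 90 mm from it, in either place
- rack: fixed plywood board 190 x 150 mm with two wooden rails along its x axis, on which both bars lie crosswise; origin at the centre of its underside on the bench; rail tops at z = 18 mm
- mould: tan tile mould 170 x 160 mm (x, y) with three open cavities along y, on a steel deck on springy mounts: it gives about 1 mm for every 2 N of push and comes back. The bar goes over the middle cavity, along the mould's y axis (either way round). Origin: centre of the deck's underside; the mould's flat top is at z = 34 mm
- seat (a point): point on the mould's top midway between the clips, where the bar's origin belongs; axes as the mould. Four round-topped steel locating pins, 8 mm thick and 14 mm high, stand at x = +-19, y = +-67 mm from it, leaving the bar 3 mm on either side; steel end stops 12 mm high leave 2.7 mm at either end
- clip_left (a joint): spring clip at the mould's +y end: opening angle in rad, 0 closed, growing outward (over 0.1 as the bar's end passes). A slick steel leaf 20 mm wide, flared at the top, 30 mm above the mould's top. Its nose, 15 mm above the mould's top, reaches 5 mm over the end of a seated bar. Spreading both clips takes about 9 to 16 N of downward push, which drops at the snap
- clip_right (a joint): the same spring clip at the mould's -y end
- mixing_cup: bystander: loose open plastic cup, 90 mm across, 80 mm tall, origin under its centre
- pigment_jar: bystander: loose closed jar, 64 mm across, 85 mm tall, origin under its centre
- long_grip (a point): centre of the long bar's black grip block, 31 mm above the bar's underside: the block is 16 mm wide (bar's x), 44 mm long (bar's y), from 14 to 48 mm above the underside; axes as the bar
Mind the look-alikes: they are no part of the job. Leave any blue, purple or yellow look-alike of the long_bar alone.

How it is judged:
On the way, in this order (a step that is already met when the one before it is completed fails the run):
1. the long bar has been lifted off the rack (height (world z) of long_bar above 0.06 m), for 0.2 s.
2. the long bar lies home in the mould with both clips snapped over it (z of long_bar in the frame of seat below 0.002 m and horizontal distance between long_bar and seat below 0.005 m and value of joint each of clip_left, clip_right below 0.04 rad), for 0.2 s.
At the end, for the whole second after the job is handed in: The long bar lies on the mould's top between the clips: its underside within 2 mm of the mould's top, its centre within 5 mm of the seat point, along the mould's y axis within 0.08 rad, level within 0.04 rad, both clips closed over it (below 0.04 rad), at rest and released (all of step 2 and z of long_bar in the frame of seat above -0.003 m and angle between the y axis of long_bar and the y axis of mould, either way round below 0.08 rad and angle between long_bar's own z axis and vertical below 0.04 rad and linear speed of long_bar below 0.02 m/s); the robot touches nothing.
It fails at once if the mould is pushed down (or aside) more than 10.5 mm on its springy mounts, about 21 N (distance of seat from where it was at the start of the episode above 0.0105 m).
It fails at once if the short bar is moved more than 20 mm (distance of short_bar from where it was at the start of the episode above 0.02 m).
It fails at once if the mixing cup or the pigment jar is moved more than 20 mm (distance of any of mixing_cup, pigment_jar from where it was at the start of the episode above 0.02 m).
It also fails if it takes over 58 s, if anything falls off the work surface, if the arm or the gripper's body presses on something with over 40 N, if the wrist force passes 120 N, or if a joint passes its speed limit or range.

## Robot

A 6-joint arm with a two-finger parallel gripper is mounted at the origin on the work surface. World frame = base frame: x ahead of the robot, y to its left, z up, the work surface at z = 0. Lengths are in m, angles in rad, forces in N, time in s.
With the tool pointing down it reaches from about 0.35 to 0.875 m from the base axis. Payload 4.2 kg.
Tool frame: the origin (TCP) lies at the very end of the fingers, on their centre line; the grasp point (between the pads) lies 19 mm behind it; z points along the fingers, y is the line along which they close (so a half turn about z gives the same grasp; the last joint's range is limited). The gripper opens to 87 mm and grips with 3 to 60 N. Pads are 19 mm wide; open, the fingers measure 117 mm over their backs; the gripper's body (75 mm by 190 mm) begins 51 mm behind the grasp point.
Start: joints at [-1.086, 0.385, 0.008, 0, -1.194, -0.259], TCP at [0.14, -0.609, 0.223] pointing down, gripper open.
Joint ranges: [-3.14, 3.14], [-1.21, 2.06], [-1.07, 1.41], [-3.16, 2.05], [-2.99, -0.16], [-3.1, 3.1]. Speed limits (rad/s): [2.79, 2.79, 3.14, 3.14, 3.14, 3.14].

## Interface

Orientations are given as a 3x3 rotation matrix whose columns are the frame's x, y, z axes.
In Python, from rig import telemetry, read_camera, calibration, job gives the robot as it stands.
- The arm moves only by the tool apply_moves, never from a script. Its argument "rows" is a list of rows, each a list of 5 numbers: the opening, from 0 (shut) to 1 (fully open), then the shift along the world's x, y, z in m, then the turn about the world's z in degrees. A call has 1 to 12 rows; each row is the pose to reach, as a shift and turn from the pose commanded when the call began; what a row does not reach only later rows make up. A row lasts 1/8 s, in which the tool goes at most 62.5 mm and 10.7 degrees, less where a joint would pass 70% of its speed; a pose out of reach is approached as far as the arm can. A call with a gripper value outside its range is refused whole. The fingers move at their own pace and stop on an object; "newtons" is the grip in N (left out, the last holds). Time passes only in rows, so rows that repeat a pose let the fingers close. It gives the time, the measured TCP pose, the force, the opening and the grip force at its end, in the units of the state.
- telemetry.get_state(): the state, without advancing time (a new reading comes with each control period).
- read_camera(name): name is "side" or "top" or "wrist"; returns the picture (400x640x3 uint8, red, green, blue); there is no depth.
- calibration(name): a dict with "fx", "fy", "cx", "cy" (pixels), "R" (3x3) and "t" (3): a world point X has camera coordinates R X + t. Camera axes: x right, y down, z forward; pixel columns grow to the right and rows downward; lengths in m; the calibration is good to about 2 mm. The wrist camera is an equidistant fisheye: a pixel r from the principal point sees the ray r / f radians off the axis. A picture is of the moment at which its call begins: read the wrist's pose just before it. calibration takes no time and is no camera call; for the wrist camera it gives the pose at the moment of the call.
- job.finish_job(): hands the job in; it is judged then, once.
The state is a dict: "t": time; "q": joint angles; "dq": joint speeds; "joint_efforts": joint torques, N m; "tool_pos": TCP position; "orientation": TCP orientation; "wrist_force": force on the tool from outside, world axes, zero at the start; "torque": the same for the moment, N m; "grip_width": finger opening in m; "gripper_force": force on a finger pad.
Only numpy, scipy, OpenCV 4.12 (cv2) and the standard library are available. Lean on these libraries where they do the work, as an engineer would, in place of code of your own. Each camera call takes 0.05 s, during which the arm holds its last target. There are 200 camera calls.

## Working session

There is one attempt and no reset: what is moved stays moved. The work goes in short steps, Python scripts to look and compute and a tool call to move; the robot and the scene stay as the last step left them, time stands still between calls to the robot, and variables do not carry over. Pictures are saved under pics/ and viewed, at most 10 in all, crops included, and the job is handed in when it is done.

Besides the shell and the picture viewer there is one more tool, called after "Emit:" by a JSON object that holds its "op" and its "data", one argument or row to a line. apply_moves: Moves the arm, as the interface text tells. Its arguments: {"type":"object","properties":{"rows":{"type":"array"},"newtons":{"type":"number"}},"required":["rows"]}

```bash
mkdir -p pics; python3 - <<'E'
from rig import telemetry, read_camera, calibration
import cv2
s=telemetry.get_state();print(s['t'],s['tool_pos'],s['orientation'],s['grip_width'])
for n in ('top','side'):
    cv2.imwrite(f'pics/{n}0.png',cv2.cvtColor(read_camera(n),cv2.COLOR_RGB2BGR)); c=calibration(n); print(n,c)
E
```

```text
0.0 [ 0.13980757 -0.6085533   0.22149348] [[-9.74660272e-01 -2.23689661e-01 -5.38075690e-04]
 [-2.23690298e-01  9.74658133e-01  2.04302755e-03]
 [ 6.74357085e-05  2.11162009e-03 -9.99997768e-01]] 0.08697305420925193
top {'fx': 389.5673904543967, 'fy': 389.5673904543967, 'cx': 326.51427219286353, 'cy': 197.68597120888685, 'R': array([[-0.01512715, -0.99987507,  0.00458359],
       [-0.99558167,  0.014637  , -0.09275185],
       [ 0.09267317, -0.00596641, -0.99567871]]), 't': array([-0.07182864,  0.59537442,  0.96508118])}
side {'fx': 442.46446038207847, 'fy': 442.46446038207847, 'cx': 311.9248862469705, 'cy': 199.2699296373615, 'R': array([[-0.98828113, -0.15257785, -0.00451642],
       [-0.0874931 ,  0.59046144, -0.80230932],
       [ 0.1250814 , -0.79251201, -0.59689141]]), 't': array([0.55677953, 0.16263877, 1.03728652])}
```

View pics/top0.png

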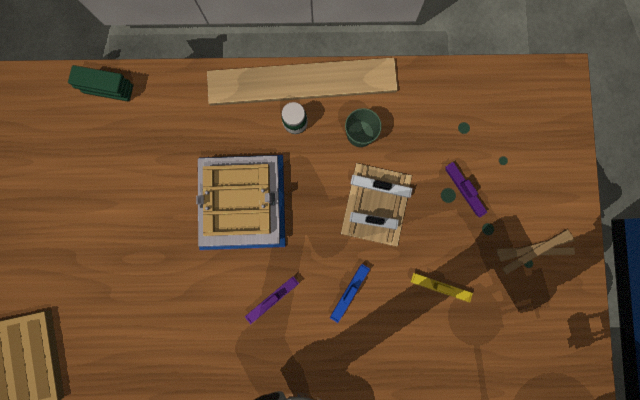

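View pics/side0.png

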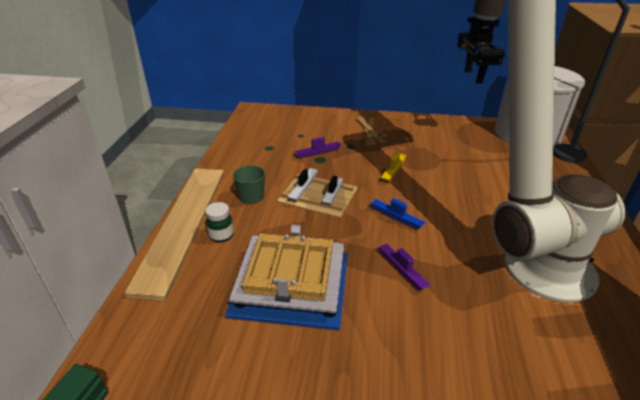

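The top view shows the rack near (377,205). The upper (far) bar is about 60 px long and the lower about 48 px, so the upper one is the long bar. The mould is near (238,200), the cup at (363,127) and the jar at (293,117). I'll enlarge this.

```bash
python3 - <<'E'
import cv2,numpy as np
im=cv2.imread('pics/top0.png')
a=cv2.resize(im[150:255,335:425],None,fx=5.5,fy=5.5,interpolation=cv2.INTER_CUBIC)
a=cv2.resize(im[155:250,190:290],(400,380),interpolation=cv2.INTER_CUBIC)
b=cv2.resize(im[158:248,337:417],(400,450),interpolation=cv2.INTER_CUBIC)
o=np.zeros((450,800,3),np.uint8);o[:380,:400]=a;o[:,400:]=b
o=cv2.convertScaleAbs(o,alpha=1.3,beta=15)
for k in range(0,400,40): cv2.putText(o,str(190+k//4),(k,390),0,.3,(255,255,255),1); o[380:384,k]=255
for k in range(0,380,40): cv2.putText(o,str(155+k//4),(0,k+4),0,.3,(0,0,255),1)
for k in range(0,400,50): cv2.putText(o,str(337+k//5),(400+k,448),0,.3,(0,0,255),1)
for k in range(0,450,50): cv2.putText(o,str(158+k//5),(775,k+4),0,.3,(0,0,255),1)
cv2.imwrite('pics/crop1.png',o)
E
```

```text
(no output)
```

View pics/crop1.png

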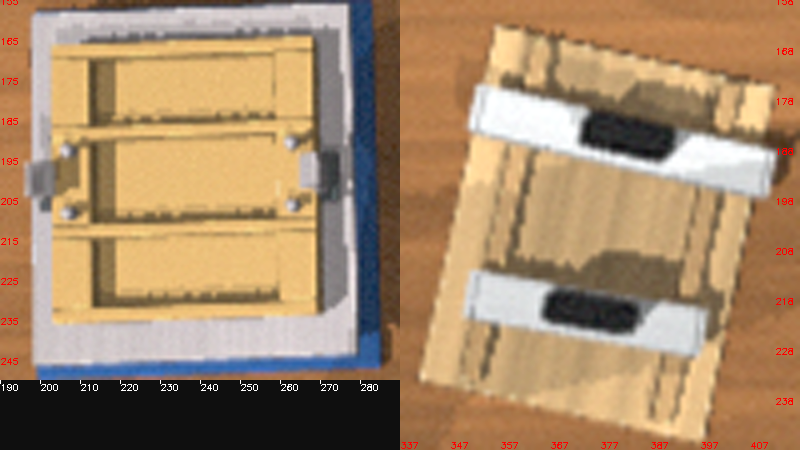

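The crop shows:
- **Pins:** crop pixels (67,150), (290,142), (68,212) and (292,204).
- **Long bar:** corners at (479,86), (776,150), (769,195) and (471,130), with the grip block centred near (628,135).

```bash
cat > h.py <<'E'
import numpy as np
from rig import calibration
def plane(n,px,z):
    c=calibration(n);R,t=c['R'],c['t'];px=np.atleast_2d(px).astype(float)
    d=np.c_[(px[:,0]-c['cx'])/c['fx'],(px[:,1]-c['cy'])/c['fy'],np.ones(len(px))]@R
    o=-R.T@t
    return o+d*((z-o[2])/d[:,2])[:,None]
E
python3 - <<'E'
import numpy as np
from h import *
bar=np.array([[79,86],[376,150],[369,195],[71,130]])/5+[337,158]
B=plane('top',bar,.032);L=(B[1]+B[2]-B[0]-B[3])/2
print('bar c',B.mean(0),'len',np.linalg.norm(L),'ang',np.degrees(np.arctan2(L[1],L[0])))
print('blocktop',plane('top',np.array([[228,135]])/5+[337,158],.066))
sh=np.array([[69,272],[305,309],[297,356],[64,318]])/5+[337,158]
B=plane('top',sh,.032);L=(B[1]+B[2]-B[0]-B[3])/2
print('short c',B.mean(0),'len',np.linalg.norm(L),'ang',np.degrees(np.arctan2(L[1],L[0])))
p=np.array([[67,150],[290,142],[68,212],[292,204]])/4+[190,155]
for z in (.05,.07,.09,.11,.13):
    P=plane('top',p,z);a=(P[1]+P[3]-P[0]-P[2])/2;b=(P[0]+P[1]-P[2]-P[3])/2
    print(z,P.mean(0),np.linalg.norm(a[:2]),np.linalg.norm(b[:2]),np.degrees(np.arctan2(a[1],a[0])),np.degrees(np.arctan2(b[1],b[0])))
E
```

```text
bar c [ 0.62157388 -0.22169749  0.032     ] len 0.15475876090354204 ang -103.17948483552576
blocktop [[ 0.61998922 -0.2188732   0.066     ]]
short c [ 0.53362106 -0.19903899  0.032     ] len 0.11980206965646135 ang -99.9437613813736
0.05 [0.59165691 0.14758514 0.05      ] 0.1388509900556868 0.03875664559340139 -88.78146154144649 1.760296827119074
0.07 [0.5898061  0.14298359 0.07      ] 0.13597760284178598 0.03795461422252608 -88.78146154144646 1.7602968271190478
0.09 [0.58795529 0.13838203 0.09      ] 0.13310421562788524 0.037152582851650656 -88.78146154144646 1.7602968271190254
0.11 [0.58610449 0.13378048 0.11      ] 0.13023082841398445 0.03635055148077545 -88.78146154144646 1.7602968271190136
0.13 [0.58425368 0.12917893 0.13      ] 0.1273574412000837 0.035548520109900034 -88.78146154144642 1.7602968271190342
```

Long bar: centre about (0.621, −0.221), x axis about −12.5°. Moving above it for a wrist-camera check.

Emit:
{"op": "apply_moves", "data": {
  "rows": [
    [1, 0.04, 0.0325, 0, 6],
    [1, 0.08, 0.065, 0, 12],
    [1, 0.12, 0.0975, 0, 18],
    [1, 0.16, 0.13, 0, 24],
    [1, 0.2, 0.1625, 0, 30],
    [1, 0.24, 0.195, 0, 36],
    [1, 0.28, 0.2275, 0, 42],
    [1, 0.32, 0.26, 0, 48],
    [1, 0.36, 0.2925, 0, 54],
    [1, 0.4, 0.325, 0, 60],
    [1, 0.44, 0.357, 0, 64.5],
    [1, 0.48, 0.389, -0.02, 64.5]
  ]
}}

```text
t: 1.6
tool_pos: [0.622, -0.2191, 0.2038]
orientation: [[-0.217, -0.976, 0.003], [-0.976, 0.217, -0.001], [0.0, -0.004, -1.0]]
wrist_force: [0.3, -0.5, -0.7]
grip_width: 0.0872
gripper_force: 0.0
```

Emit:
{"op": "apply_moves", "data": {
  "rows": [
    [1, 0, 0, 0, 0],
    [1, 0, 0, 0, 0]
  ]
}}

```text
t: 1.85
tool_pos: [0.6195, -0.2201, 0.202]
orientation: [[-0.217, -0.976, -0.002], [-0.976, 0.217, 0.0], [0.0, 0.002, -1.0]]
wrist_force: [-0.0, -0.1, 0.2]
grip_width: 0.0867
gripper_force: 0.0
```

```bash
python3 - <<'E'
from rig import telemetry, read_camera, calibration
import cv2
s=telemetry.get_state();print(s['t'],s['tool_pos'],s['orientation'],s['q'])
c=calibration('wrist');print(c);import pickle;pickle.dump(c,open('w1.pkl','wb'))
cv2.imwrite('pics/w1.png',cv2.cvtColor(read_camera('wrist'),cv2.COLOR_RGB2BGR))
E
```

```text
1.85 [ 0.61953489 -0.22012489  0.20197241] [[-2.17186780e-01 -9.76128828e-01 -1.55393781e-03]
 [-9.76130008e-01  2.17187033e-01  5.75452386e-06]
 [ 3.31877987e-04  1.51809514e-03 -9.99998793e-01]] [-9.58173204e-02  4.54232103e-01  6.56582636e-02  1.54355106e-04
 -1.18376985e+00 -1.23172842e-01]
{'fx': 309.70691628693146, 'fy': 309.70691628693146, 'cx': 318.34969013872734, 'cy': 201.87528851425674, 'R': array([[-0.97634407,  0.21621305,  0.00204252],
       [ 0.20769223,  0.93515613,  0.28696158],
       [ 0.06013476,  0.28059746, -0.95793991]]), 't': array([0.65150173, 0.0472676 , 0.39616681])}
```

View pics/w1.png

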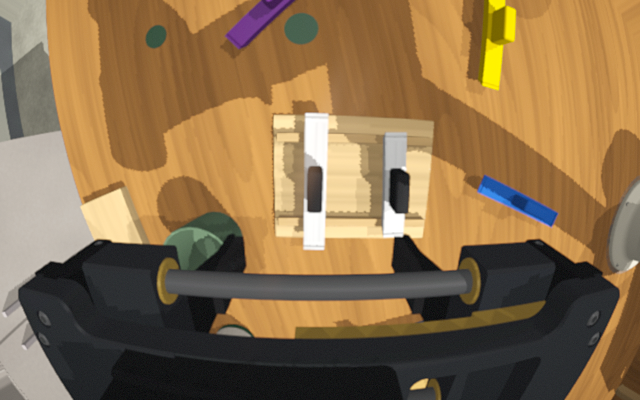

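The wrist view shows the long bar at (304–328, 114–248) with its dark block at (308–322, 167–212). The short bar is to its right and the cup at (205,245).

```bash
cat >> h.py <<'E'
import cv2
def wplane(c,px,z):
    px=np.atleast_2d(px).astype(float);K=np.array([[c['fx'],0,c['cx']],[0,c['fy'],c['cy']],[0,0,1]])
    u=cv2.fisheye.undistortPoints(px[:,None],K,np.zeros(4))[:,0]
    d=np.c_[u,np.ones(len(u))]@c['R'];o=-c['R'].T@c['t']
    return o+d*((z-o[2])/d[:,2])[:,None]
E
python3 - <<'E'
import pickle
from h import *
c=pickle.load(open('w1.pkl','rb'));im=cv2.imread('pics/w1.png')
hsv=cv2.cvtColor(im,cv2.COLOR_BGR2HSV)
m=((hsv[...,1]<40)&(hsv[...,2]>150)).astype(np.uint8);m2=np.zeros_like(m);m2[105:255,295:340]=m[105:255,295:340]
ys,xs=np.nonzero(m2);P=wplane(c,np.c_[xs,ys],.032)
r=cv2.minAreaRect((P[:,:2]*1000).astype(np.float32));print(len(xs),r)
k=wplane(c,[[306,114],[327.5,114],[325,248.5],[304,248.5]],.032);L=k[2]+k[3]-k[0]-k[1];print(k.mean(0),np.linalg.norm(L)/2,np.degrees(np.arctan2(L[1],L[0])))
b=wplane(c,[[308,167],[322,167],[321,212],[308,212]],.066);print('block',b,b.mean(0))
print('cup',plane('top',[[363,127]],.08))
E
```

```text
2355 ((622.9871215820312, -219.19549560546875), (157.0183868408203, 25.19891357421875), 76.22374725341797)
[ 0.62210013 -0.21881979  0.032     ] 0.15488937939897693 76.45365623573308
block [[ 0.6233773  -0.24571701  0.066     ]
 [ 0.61001421 -0.242741    0.066     ]
 [ 0.62088741 -0.19768366  0.066     ]
 [ 0.63379553 -0.2005476   0.066     ]] [ 0.62201861 -0.22167232  0.066     ]
cup [[ 0.7624622  -0.17265813  0.08      ]]
```

```bash
python3 - <<'E'
import cv2,numpy as np
im=cv2.imread('pics/w1.png')
o=cv2.resize(im[108:255,270:440],None,fx=4,fy=4,interpolation=cv2.INTER_CUBIC)
cv2.imwrite('pics/crop2.png',o)
E
```

```text
(no output)
```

View pics/crop2.png

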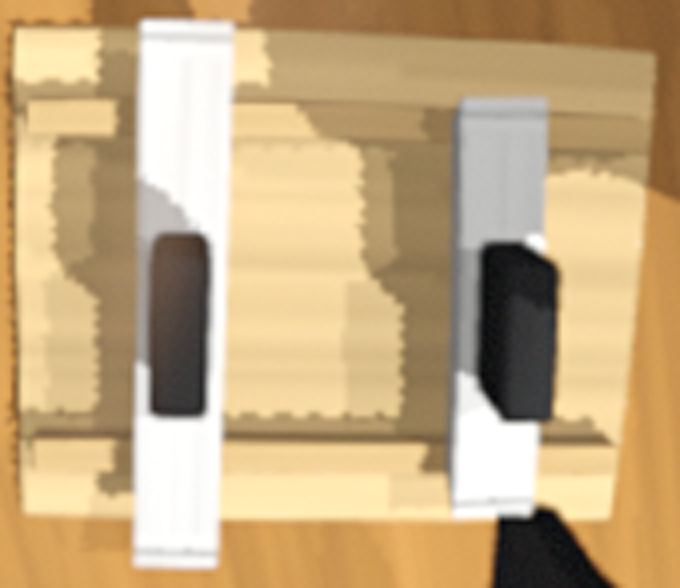

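Bar confirmed at (0.622, −0.2195), x axis −13.6°. Nudging by 2.5 mm and −1°, then descending and gripping.

Emit:
{"op": "apply_moves", "data": {
  "rows": [
    [0.6, 0.0025, 0.0005, -0.03, -1],
    [0.6, 0.0025, 0.0005, -0.07, -1],
    [0.6, 0.0025, 0.0005, -0.11, -1],
    [0.6, 0.0025, 0.0005, -0.14, -1],
    [0.6, 0.0025, 0.0005, -0.155, -1],
    [0.6, 0.0025, 0.0005, -0.166, -1],
    [0.6, 0.0025, 0.0005, -0.166, -1],
    [0.6, 0.0025, 0.0005, -0.166, -1]
  ],
  "newtons": 40
}}

```text
t: 2.9
tool_pos: [0.6233, -0.2198, 0.0379]
orientation: [[-0.234, -0.972, 0.002], [-0.972, 0.234, -0.0], [-0.0, -0.002, -1.0]]
wrist_force: [1.4, -0.3, 0.8]
grip_width: 0.0521
gripper_force: 0.0
```

Emit:
{"op": "apply_moves", "data": {
  "rows": [
    [0, 0, 0, 0, 0],
    [0, 0, 0, 0, 0],
    [0, 0, 0, 0, 0],
    [0, 0, 0, 0, 0],
    [0, 0, 0, 0, 0],
    [0, 0, 0, 0, 0]
  ],
  "newtons": 40
}}

```text
t: 3.65
tool_pos: [0.6227, -0.2196, 0.0366]
orientation: [[-0.234, -0.972, 0.0], [-0.972, 0.234, -0.0], [-0.0, -0.0, -1.0]]
wrist_force: [0.4, -0.4, 0.1]
grip_width: 0.0157
gripper_force: 40.0
```

Gripped (15.7 mm wide, 40 N). I'll lift and carry past the mould, so the wrist camera sees it clear of the bar.

Emit:
{"op": "apply_moves", "data": {
  "rows": [
    [0, 0, 0, 0.02, 0],
    [0, 0, 0, 0.06, 0],
    [0, 0, 0, 0.11, 0],
    [0, 0, 0, 0.15, 0],
    [0, 0, 0, 0.17, 0],
    [0, -0.003, 0.03, 0.17, 2],
    [0, -0.006, 0.08, 0.17, 5],
    [0, -0.01, 0.13, 0.17, 8],
    [0, -0.014, 0.18, 0.17, 11],
    [0, -0.018, 0.23, 0.17, 14],
    [0, -0.022, 0.28, 0.17, 15],
    [0, -0.026, 0.33, 0.17, 15]
  ],
  "newtons": 55
}}

```text
t: 5.15
tool_pos: [0.5955, 0.1119, 0.2059]
orientation: [[0.025, -1.0, -0.002], [-1.0, -0.025, -0.0], [0.0, 0.002, -1.0]]
wrist_force: [0.4, 0.3, -2.1]
grip_width: 0.0157
gripper_force: 55.0
```

Emit:
{"op": "apply_moves", "data": {
  "rows": [
    [0, -0.002, 0.04, 0, 0],
    [0, -0.004, 0.08, 0, 0],
    [0, -0.006, 0.12, 0, 0],
    [0, -0.008, 0.15, 0, 0],
    [0, -0.008, 0.16, 0, 0],
    [0, -0.008, 0.16, 0, 0],
    [0, -0.008, 0.16, 0, 0],
    [0, -0.008, 0.16, 0, 0]
  ],
  "newtons": 55
}}

```text
t: 6.15
tool_pos: [0.5886, 0.2693, 0.2067]
orientation: [[0.024, -1.0, -0.0], [-1.0, -0.024, -0.0], [0.0, 0.0, -1.0]]
wrist_force: [0.1, 0.4, -1.7]
grip_width: 0.0156
gripper_force: 55.0
```

```bash
python3 - <<'E'
from rig import telemetry, read_camera, calibration
import cv2,numpy as np
s=telemetry.get_state();print(s['t'],s['tool_pos'],s['orientation'],s['wrist_force'])
c=calibration('wrist');import pickle;pickle.dump(c,open('w2.pkl','wb'))
im=cv2.cvtColor(read_camera('wrist'),cv2.COLOR_RGB2BGR)
cv2.imwrite('pics/w2.png',im)
E
```

```text
6.15 [0.58856715 0.26929948 0.20667568] [[ 2.37347937e-02 -9.99718283e-01 -1.20732715e-04]
 [-9.99718286e-01 -2.37347820e-02 -9.75433962e-05]
 [ 9.46503518e-05  1.23013875e-04 -9.99999988e-01]] [ 0.06424588  0.44530474 -1.71675879]
```

View pics/w2.png

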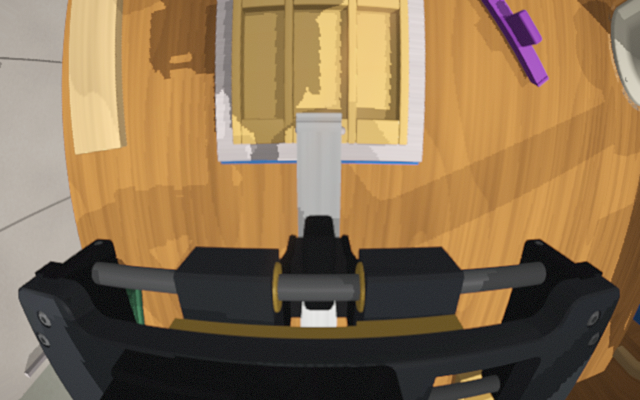

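In this view the mould is cut off at the top edge, and the held bar hides its +y clip at (320,115). I'll shift sideways for a full view.

Emit:
{"op": "apply_moves", "data": {
  "rows": [
    [0, -0.03, -0.035, 0, 0],
    [0, -0.06, -0.07, 0, 0],
    [0, -0.09, -0.1, 0, 0],
    [0, -0.09, -0.1, 0, 0],
    [0, -0.09, -0.1, 0, 0],
    [0, -0.09, -0.1, 0, 0]
  ]
}}

```text
t: 6.95
tool_pos: [0.4993, 0.171, 0.2066]
orientation: [[0.025, -1.0, 0.001], [-1.0, -0.025, 0.0], [-0.0, -0.001, -1.0]]
wrist_force: [-0.4, -0.5, -1.7]
grip_width: 0.0156
gripper_force: 55.0
```

```bash
python3 - <<'E'
from rig import telemetry, read_camera, calibration
import cv2,numpy as np
s=telemetry.get_state();print(s['t'],s['tool_pos'],s['orientation'],s['wrist_force'])
c=calibration('wrist');import pickle;pickle.dump(c,open('w3.pkl','wb'))
im=cv2.cvtColor(read_camera('wrist'),cv2.COLOR_RGB2BGR)
cv2.imwrite('pics/w3.png',im)
E
```

```text
6.95 [0.49926285 0.1709858  0.20660438] [[ 2.52001254e-02 -9.99682264e-01  5.70176218e-04]
 [-9.99682383e-01 -2.51999511e-02  3.10774979e-04]
 [-2.96307821e-04 -5.77826689e-04 -9.99999789e-01]] [-0.39616646 -0.54563109 -1.69487916]
```

View pics/w3.png

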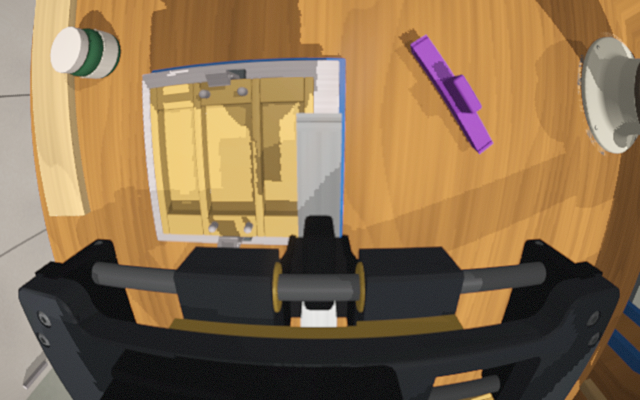

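The whole mould is now visible, with pins near (204,93), (241,91), (213,228) and (248,228), and clips near (226,75) and (230,242). I'll enlarge it to get precise values.

```bash
python3 - <<'E'
import cv2,numpy as np
im=cv2.imread('pics/w3.png')
a=cv2.resize(im[60:110,180:280],None,fx=8,fy=8,interpolation=cv2.INTER_CUBIC)[:, :800][:300]
a=cv2.resize(im[65:103,190:260],(700,380)[:2],interpolation=cv2.INTER_CUBIC)
a=cv2.resize(im[66:102,180:270],(720,288),interpolation=cv2.INTER_CUBIC)
b=cv2.resize(im[214:250,180:270],(720,288),interpolation=cv2.INTER_CUBIC)
cv2.imwrite('pics/crop3.png',np.vstack([a,b]))
E
```

```text
(no output)
```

View pics/crop3.png

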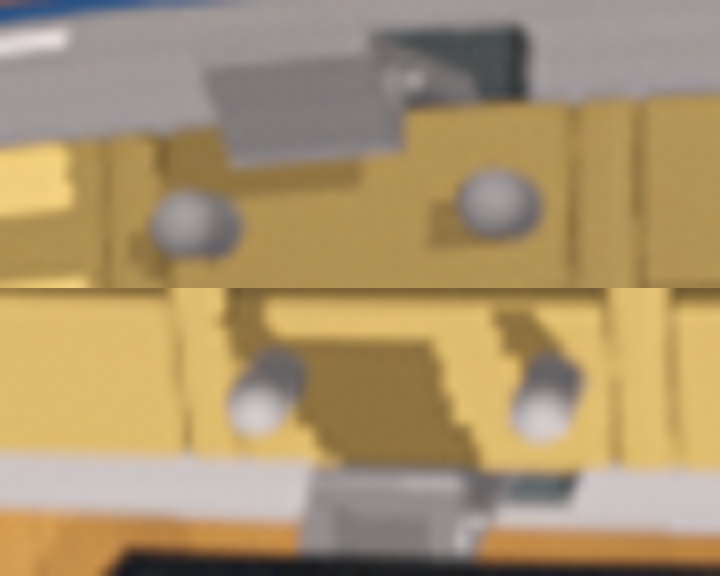

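Pin-top pixels in w3:
- (203.1,94.0) for the −y,+x pin
- (241.5,91.6) for −y,−x
- (212.1,228.6) for +y,+x
- (247.6,229.6) for +y,−x

I'll fit the mould pose jointly with the top view.

```bash
python3 - <<'E'
import pickle
from h import *
from scipy.optimize import least_squares
cw=pickle.load(open('w3.pkl','rb'));ct=calibration('top')
pt=np.array([[67,150],[290,142],[68,212],[292,204]])/4+[190,155]-0.4
pw=np.array([[212.1,228.6],[203.1,94.0],[247.6,229.6],[241.5,91.6]])-0.4
M=np.array([[19,67],[19,-67],[-19,67],[-19,-67]])/1000
def W(p):
    c,s=np.cos(p[3]),np.sin(p[3]);return np.c_[M@np.array([[c,s],[-s,c]])+p[:2],np.full(4,p[2])]
def proj(c,X,fish):
    C=X@c['R'].T+c['t'];u=C[:,:2]/C[:,2:]
    if fish:
        r=np.linalg.norm(u,axis=1,keepdims=True);u=u/r*np.arctan(r)
    return u*c['fx']+[c['cx'],c['cy']]
ft=lambda p:(proj(ct,W(p),0)-pt).ravel();fw=lambda p:(proj(cw,W(p),1)-pw).ravel()
for n,f in (('top',ft),('wrist',fw),('both',lambda p:np.r_[ft(p),fw(p)])):
    r=least_squares(f,[.59,.14,.08,.025]);print(n,r.x[:3].round(4),np.degrees(r.x[3]).round(2),np.abs(r.fun).round(1))
for z in (.07,.074,.078,.082):
    r=least_squares(lambda q:fw([q[0],q[1],z,q[2]]),[.59,.14,.025]);print(z,r.x,r.cost)
# held bar -y end
tcp=np.array([.49926,.17099,.2066]);e=wplane(cw,[[299,115],[341,114.5],[297,113],[342,122]],tcp[2]-.0046);print('barend rel tcp',(e-tcp).round(4))
E
```

```text
top [0.5896 0.141  0.0827] 1.26 [0.1 0.1 0.  0.1 0.  0.1 0.1 0.1]
wrist [0.5895 0.1414 0.0867] 1.22 [0.1 0.1 0.  0.2 0.  0.1 0.1 0.1]
both [0.5895 0.1413 0.0864] 1.24 [0.5 0.2 0.3 0.3 0.6 0.1 0.5 0.  0.  0.1 0.  0.  0.  0.4 0.1 0.3]
0.07 [0.59430943 0.14378065 0.02326336] 28.791171465760524
0.074 [0.59315182 0.14321698 0.02282924] 17.08009626815534
0.078 [0.59199611 0.14265603 0.02237752] 8.231671118857047
0.082 [0.59084237 0.14209793 0.02190736] 2.48426775328632
barend rel tcp [[ 0.012  -0.0759 -0.0046]
 [-0.0104 -0.0768 -0.0046]
 [ 0.0131 -0.077  -0.0046]
 [-0.0111 -0.0728 -0.0046]]
```

The two views agree: seat (0.5895, 0.1413), yaw 1.2°, mould top at about z = 0.076. Moving above the seat and part-way down.

Emit:
{"op": "apply_moves", "data": {
  "rows": [
    [0, 0.03, -0.01, 0, 0],
    [0, 0.06, -0.02, 0, 0],
    [0, 0.0897, -0.0305, 0, 0],
    [0, 0.0897, -0.0305, -0.02, 0],
    [0, 0.0897, -0.0305, -0.045, 0],
    [0, 0.0897, -0.0305, -0.065, 0],
    [0, 0.0897, -0.0305, -0.077, 0],
    [0, 0.0897, -0.0305, -0.077, 0],
    [0, 0.0897, -0.0305, -0.077, 0],
    [0, 0.0897, -0.0305, -0.077, 0]
  ]
}}

```text
t: 8.25
tool_pos: [0.5887, 0.1402, 0.1306]
orientation: [[0.025, -1.0, 0.002], [-1.0, -0.025, 0.001], [-0.001, -0.002, -1.0]]
wrist_force: [0.3, -0.2, -2.2]
grip_width: 0.0156
gripper_force: 55.0
```

```bash
python3 - <<'E'
from rig import telemetry, read_camera, calibration
import cv2,numpy as np
s=telemetry.get_state();print(s['t'],s['tool_pos'],s['wrist_force'],s['torque'])
c=calibration('wrist');import pickle;pickle.dump(c,open('w4.pkl','wb'))
im=cv2.cvtColor(read_camera('wrist'),cv2.COLOR_RGB2BGR);cv2.imwrite('pics/w4.png',im)
sd=cv2.cvtColor(read_camera('side'),cv2.COLOR_RGB2BGR);cv2.imwrite('pics/side4.png',sd)
a=cv2.resize(im[60:270,220:420],(571,600),interpolation=cv2.INTER_CUBIC)
b=cv2.resize(sd[205:325,215:355],(229,196),interpolation=cv2.INTER_CUBIC)
o=np.zeros((600,800,3),np.uint8);o[:,:571]=a;o[:196,571:]=b
cv2.imwrite('pics/v4.png',o)
E
```

```text
8.25 [0.58872742 0.14019908 0.1305711 ] [ 0.31714822 -0.1930402  -2.20549457] [-0.00055066  0.04950743  0.0393883 ]
```

View pics/v4.png

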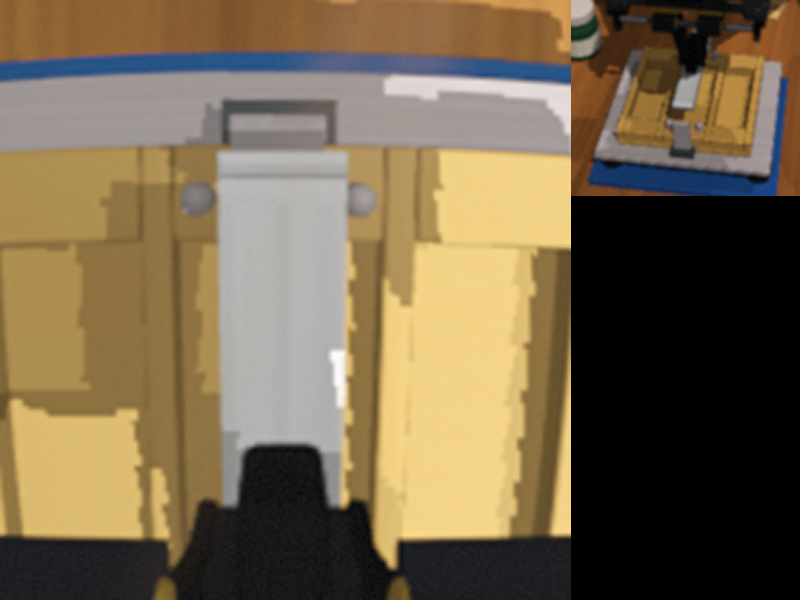

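Pins are at (198,199) and (361,199), and the bar edges at 219/347, so the bar sits about 0.7 mm toward −x. I'll check the y fit numerically.

```bash
python3 - <<'E'
import pickle
from h import *
c=pickle.load(open('w4.pkl','rb'));s=np.array([.35,.35]);o=np.array([220,60])
e=wplane(c,np.array([[219,152],[347,152],[219,400],[345,400]])*s+o,.126);p=wplane(c,np.array([[198,199],[361,199]])*s+o,.0862)
print(e.round(4),p.round(4),'end-pin',(e[:2].mean(0)-p.mean(0)).round(4))
E
```

```text
[[0.602  0.0633 0.126 ]
 [0.5781 0.0627 0.126 ]
 [0.6014 0.1116 0.126 ]
 [0.5766 0.1109 0.126 ]] [[0.6095 0.0747 0.0862]
 [0.5716 0.0737 0.0862]] end-pin [-0.0005 -0.0112  0.0398]
```

Aligned within 1 mm. Descending to just above clip contact, then pressing in small steps.

Emit:
{"op": "apply_moves", "data": {
  "rows": [
    [0, 0.0007, 0.0002, -0.008, 0],
    [0, 0.0007, 0.0002, -0.016, 0],
    [0, 0.0007, 0.0002, -0.022, 0],
    [0, 0.0007, 0.0002, -0.024, 0],
    [0, 0.0007, 0.0002, -0.026, 0],
    [0, 0.0007, 0.0002, -0.026, 0],
    [0, 0.0007, 0.0002, -0.026, 0]
  ],
  "newtons": 60
}}

```text
t: 9.22
tool_pos: [0.5893, 0.1402, 0.1043]
orientation: [[0.025, -1.0, 0.001], [-1.0, -0.025, 0.0], [-0.0, -0.001, -1.0]]
wrist_force: [-1.3, 0.9, 5.0]
grip_width: 0.0153
gripper_force: 60.0
```

Emit:
{"op": "apply_moves", "data": {
  "rows": [
    [0, 0, 0, -0.001, 0],
    [0, 0, 0, -0.002, 0],
    [0, 0, 0, -0.003, 0],
    [0, 0, 0, -0.004, 0],
    [0, 0, 0, -0.004, 0],
    [0, 0, 0, -0.004, 0]
  ]
}}

```text
t: 9.98
tool_pos: [0.59, 0.1403, 0.1009]
orientation: [[0.026, -1.0, 0.003], [-1.0, -0.026, 0.001], [-0.001, -0.003, -1.0]]
wrist_force: [-0.1, -0.6, 7.2]
grip_width: 0.0157
gripper_force: 60.0
```

Emit:
{"op": "apply_moves", "data": {
  "rows": [
    [0, 0, 0, -0.001, 0],
    [0, 0, 0, -0.002, 0],
    [0, 0, 0, -0.003, 0],
    [0, 0, 0, -0.003, 0],
    [0, 0, 0, -0.003, 0]
  ]
}}

```text
t: 10.6
tool_pos: [0.5905, 0.1404, 0.0985]
orientation: [[0.026, -1.0, 0.004], [-1.0, -0.026, 0.001], [-0.001, -0.004, -1.0]]
wrist_force: [-0.9, 0.2, 9.1]
grip_width: 0.0154
gripper_force: 60.0
```

Emit:
{"op": "apply_moves", "data": {
  "rows": [
    [0, 0, 0, -0.001, 0],
    [0, 0, 0, -0.002, 0],
    [0, 0, 0, -0.002, 0],
    [0, 0, 0, -0.002, 0]
  ]
}}

```text
t: 11.1
tool_pos: [0.5908, 0.1405, 0.0968]
orientation: [[0.026, -1.0, 0.005], [-1.0, -0.026, 0.001], [-0.001, -0.005, -1.0]]
wrist_force: [-0.5, -0.6, 9.2]
grip_width: 0.0155
gripper_force: 60.0
```

Emit:
{"op": "apply_moves", "data": {
  "rows": [
    [0, 0, 0, -0.001, 0],
    [0, 0, 0, -0.002, 0],
    [0, 0, 0, -0.003, 0],
    [0, 0, 0, -0.003, 0],
    [0, 0, 0, -0.003, 0]
  ]
}}

```text
t: 11.72
tool_pos: [0.59, 0.1403, 0.0921]
orientation: [[0.025, -1.0, 0.003], [-1.0, -0.025, 0.001], [-0.001, -0.003, -1.0]]
wrist_force: [1.8, -0.4, 2.5]
grip_width: 0.0158
gripper_force: 60.0
```

Emit:
{"op": "apply_moves", "data": {
  "rows": [
    [0, 0, 0, -0.001, 0],
    [0, 0, 0, -0.002, 0],
    [0, 0, 0, -0.002, 0],
    [0, 0, 0, -0.002, 0]
  ]
}}

```text
t: 12.22
tool_pos: [0.59, 0.1403, 0.0903]
orientation: [[0.026, -1.0, 0.003], [-1.0, -0.026, 0.0], [-0.0, -0.003, -1.0]]
wrist_force: [2.3, -0.2, 6.2]
grip_width: 0.0157
gripper_force: 60.0
```

The force dropped at the snap and then rose at 2 N/mm, which is the mould's own stiffness, so the bar is home. I'll relax the push, open and look.

Emit:
{"op": "apply_moves", "data": {
  "rows": [
    [0, 0, 0, 0.001, 0],
    [0, 0, 0, 0.003, 0],
    [0, 0, 0, 0.003, 0],
    [0.5, 0, 0, 0.003, 0],
    [0.5, 0, 0, 0.003, 0],
    [0.5, 0, 0, 0.003, 0],
    [0.5, 0, 0, 0.003, 0],
    [0.5, 0, 0, 0.003, 0]
  ]
}}

```text
t: 13.22
tool_pos: [0.5887, 0.14, 0.0924]
orientation: [[0.025, -1.0, -0.0], [-1.0, -0.025, -0.0], [0.0, 0.0, -1.0]]
wrist_force: [0.2, -0.2, -0.5]
grip_width: 0.0425
gripper_force: 0.0
```

Emit:
{"op": "apply_moves", "data": {
  "rows": [
    [0.5, 0, 0, 0.02, 0],
    [0.5, 0, 0, 0.05, 0],
    [0.5, 0, 0, 0.09, 0],
    [0.5, 0, 0, 0.12, 0],
    [0.5, 0, 0, 0.12, 0],
    [0.5, 0, 0, 0.12, 0]
  ]
}}

```text
t: 13.98
tool_pos: [0.5882, 0.14, 0.2117]
orientation: [[0.025, -1.0, -0.002], [-1.0, -0.025, -0.0], [0.0, 0.002, -1.0]]
wrist_force: [0.6, -0.9, -0.2]
grip_width: 0.0437
gripper_force: 0.0
```

```bash
python3 - <<'E'
from rig import telemetry, read_camera, calibration
import cv2,numpy as np,pickle
s=telemetry.get_state();print(s['t'],s['tool_pos'],s['wrist_force'])
c=calibration('wrist');pickle.dump(c,open('w5.pkl','wb'))
im=cv2.cvtColor(read_camera('wrist'),cv2.COLOR_RGB2BGR);cv2.imwrite('pics/w5.png',im)
sd=cv2.cvtColor(read_camera('side'),cv2.COLOR_RGB2BGR);cv2.imwrite('pics/side5.png',sd)
a=cv2.resize(im[85:265,220:420],(500,450),interpolation=cv2.INTER_CUBIC)
b=cv2.resize(sd[220:310,250:325],(300,360),interpolation=cv2.INTER_CUBIC)
o=np.zeros((450,800,3),np.uint8);o[:,:500]=a;o[:360,500:]=b
cv2.imwrite('pics/v5.png',o)
E
```

```text
13.975 [0.58816376 0.13996164 0.21168922] [ 0.58677801 -0.89423745 -0.16184056]
```

View pics/v5.png

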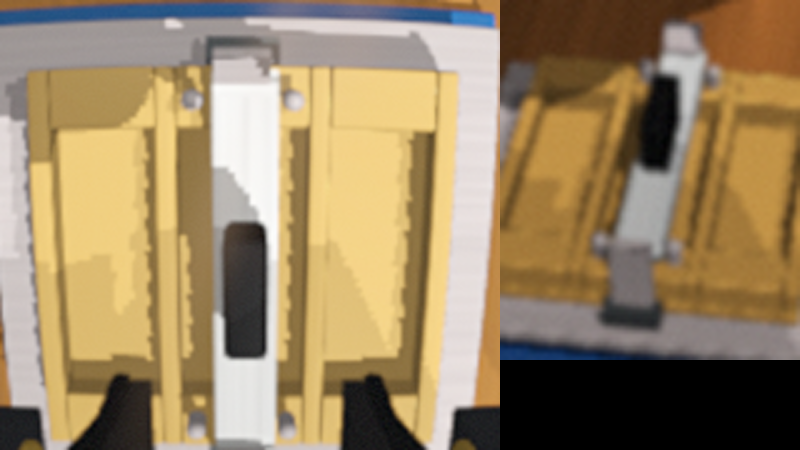

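The picture shows the bar centred between all four pins, with both clip leaves over its ends: (243,65) in the wrist view and (632,262) in the side view. One quick height check from the apparent bar width.

```bash
python3 - <<'E'
import pickle
from h import *
c=pickle.load(open('w5.pkl','rb'));im=cv2.imread('pics/w5.png')
sat=im[...,0].astype(float)  # blue: white bar vs tan
for r in list(range(124,150,5))+list(range(232,246,4)):
    row=cv2.GaussianBlur(sat,(1,3),0)[r,295:345];t=110
    i=np.nonzero(row>t)[0];
    if len(i)<5: print(r,'x');continue
    a,b=i[0],i[-1];xa=295+a-(row[a]-t)/(row[a]-row[a-1]);xb=295+b+(row[b]-t)/(row[b]-row[b+1])
    P=[wplane(c,[[xa,r],[xb,r]],z) for z in (.086,.0902,.100)]
    print(r,round(xa,2),round(xb,2),[round(1000*(p[0,0]-p[1,0]),1) for p in P],P[1].mean(0).round(4))
E
```

```text
124 294.15 343.63 [np.float64(45.7), np.float64(45.0), np.float64(43.5)] [0.5888 0.0732 0.0902]
129 294.07 343.87 [np.float64(46.1), np.float64(45.4), np.float64(43.8)] [0.5886 0.0778 0.0902]
134 294.19 342.9 [np.float64(45.2), np.float64(44.5), np.float64(43.0)] [0.5889 0.0824 0.0902]
139 303.38 334.69 [np.float64(29.1), np.float64(28.7), np.float64(27.7)] [0.5883 0.0871 0.0902]
144 303.4 336.01 [np.float64(30.4), np.float64(29.9), np.float64(28.9)] [0.5876 0.0917 0.0902]
149 303.47 334.39 [np.float64(28.9), np.float64(28.4), np.float64(27.5)] [0.5882 0.0964 0.0902]Traceback (most recent call last):
  File "<stdin>", line 9, in <module>
IndexError: index 50 is out of bounds for axis 0 with size 50
```

```bash
python3 - <<'E'
import pickle
from h import *
c=pickle.load(open('w5.pkl','rb'));im=cv2.imread('pics/w5.png')
for r in (125,130,135,140,145,235,240):
    row=im[r,297:340,0].astype(float);d=np.diff(row);
    k=np.arange(len(d))+297.5;L=np.clip(d,0,None)*(k<312);R=np.clip(-d,0,None)*(k>322)
    L[abs(k-k[L.argmax()])>1.5]=0;R[abs(k-k[R.argmax()])>1.5]=0
    xa,xb=(L*k).sum()/L.sum(),(R*k).sum()/R.sum()
    f=lambda z:(lambda p:1000*np.linalg.norm((p[0]-p[1])[:2]))(wplane(c,[[xa,r],[xb,r]],z))
    print(r,round(xa,2),round(xb,2),[round(f(z),2) for z in (.086,.0902,.095,.1)])
E
```

```text
125 303.71 331.41 [np.float64(25.56), np.float64(25.19), np.float64(24.76), np.float64(24.32)]
130 303.75 331.44 [np.float64(25.6), np.float64(25.23), np.float64(24.8), np.float64(24.36)]
135 303.77 331.41 [np.float64(25.61), np.float64(25.24), np.float64(24.81), np.float64(24.37)]
140 303.84 331.4 [np.float64(25.61), np.float64(25.24), np.float64(24.81), np.float64(24.37)]
145 303.84 331.34 [np.float64(25.62), np.float64(25.25), np.float64(24.82), np.float64(24.38)]
235 304.82 330.37 [np.float64(25.76), np.float64(25.39), np.float64(24.96), np.float64(24.51)]
240 305.31 330.28 [np.float64(25.35), np.float64(24.98), np.float64(24.55), np.float64(24.12)]
```

```bash
python3 - <<'E'
import pickle
from h import *
def w(tag,rows,x0,x1,z):
    c=pickle.load(open(tag+'.pkl','rb'));im=cv2.imread(f'pics/{tag}.png');m=(x0+x1)/2
    for r in rows:
        d=np.diff(im[r,x0:x1,0].astype(float));k=np.arange(len(d))+x0+.5
        L=np.clip(d,0,None)*(k<m-4);R=np.clip(-d,0,None)*(k>m+4)
        L[abs(k-k[L.argmax()])>1.5]=0;R[abs(k-k[R.argmax()])>1.5]=0
        xa,xb=(L*k).sum()/L.sum(),(R*k).sum()/R.sum()
        p=wplane(c,[[xa,r],[xb,r]],z);print(tag,r,round(xa,2),round(xb,2),'w',round(1000*np.linalg.norm((p[0]-p[1])[:2])*np.cos(0),2))
w('w1',(120,130,140,150,225,235),298,336,.032)
# block length in w1 and w5: dark rows down the middle
for tag,col,z in(('w1',315,.066),('w5',318,.124)):
    c=pickle.load(open(tag+'.pkl','rb'));g=cv2.imread(f'pics/{tag}.png')[150:235,col].mean(1)
    d=np.diff(g);k=np.arange(len(d))+150.5
    a=k[d.argmin()];b=k[d.argmax()];
    for dz in(0,.005,.01):
        p=wplane(c,[[col,a],[col,b]],z+dz);print(tag,a,b,dz,1000*np.linalg.norm(p[0]-p[1]))
E
```

```text
w1 120 304.44 328.19 w 25.23
w1 130 303.79 328.19 w 26.03
w1 140 303.66 327.47 w 25.52
w1 150 303.63 327.22 w 25.42
w1 225 302.84 324.8 w 25.25
w1 235 303.25 324.5 w 24.72
w1 165.5 211.5 0 47.2968688384741
w1 165.5 211.5 0.005 46.504916496942926
w1 165.5 211.5 0.01 45.712964155411775
w5 173.5 227.5 0 47.597136892609754
w5 173.5 227.5 0.005 46.64633887090601
w5 173.5 227.5 0.01 45.695540849202274
```

The known-height view w1 shows the same bias (25.3/47.3 mm against 25.2/47.6 mm), so the bar is at its seated height. Handing in.

```bash
python3 -c "
from rig import job
print(job.finish_job())"
```

```text
the job is handed in; nothing more can be done
None
```

The long bar is pressed home in the mould and released. Both clips appear closed over its ends in the last pictures, and the job is handed in, but the hand-in call returned no verdict.

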